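# Switch on the guarded bench supply

### The job

Switch on the bench supply with the yellow guard: push the yellow guard all the way up and back from under its lip with a finger, push the toggle beneath it fully over from the lip side to the hinge side (the green dot), then push the guard forward so that it drops shut over the toggle. Only push and touch: pick nothing up, leave the red-guarded switch as it is, and leave the things lying about where they are.

Things in the scene. Friction and masses are not known exactly. Their poses are not given: they have to be found in the camera images.
- yellow_station: fixed grey switch box, 100 x 100 mm and 70 mm high, with the YELLOW guard on top. Origin at table level below the toggle's pivot; x runs from the lip side (front, roughly towards the robot) to the hinge side (back), z up. The box spans x = -28 to +72 mm and y = -50 to +50 mm; its top face is at z = 70 mm. Toggle pivot at x = 0, z = 74 mm; guard hinge line along y at x = 45, z = 78 mm
- yellow_guard (a joint): hinge angle of the yellow guard in rad: 0 shut, grows as its front swings up and back about the hinge, stop at 1.75 (leaning back past upright). Very light (45 g, no spring): from beyond about 1.25 it falls back to the stop and stays there; brought forward to below about 0.95 it falls shut by itself
- yellow_guard_lip (a point): middle of the rounded outer edge (radius 3.5 mm, 45 mm along y) of the yellow guard's finger lip, moves with the guard; shut, at station x = -56, z = 113.5 mm. The lip is a 5 mm plate flared outward and up at 35 degrees from the guard's front wall (x = -28, z = 94 mm), free air in front and below. A finger tilted or nearly upright against it lifts the guard along its circle about the hinge
- yellow_guard_hinge (a point): middle of the yellow guard's hinge line, fixed on the box: station x = 45, z = 78 mm; the lip's edge circles it at 107 mm. Shut, the guard is a hollow cover, open beneath, 52 mm wide, from station x = -30 to 50 mm, top at z = 114 mm; fully back it lies behind the hinge line and reaches to station x = 102 mm and z = 175 mm
- yellow_toggle (a joint): angle of the toggle under the yellow guard in rad: about 0 (up to 0.1) off, leaning 0.45 rad to the lip side; 0.9 fully on, leaning 0.45 rad to the hinge side. It moves stiffly (about 2 N at its tip) and stays where it is left
- yellow_toggle_tip (a point): centre of the rounded end (radius 5 mm) of the steel toggle bat, 30 mm from its pivot; off at station x = -13, z = 101 mm, on at x = +13
- red_station: the same switch box with a RED guard, same frame and sizes; to be left alone
- red_guard (a joint): hinge angle of the red guard, 0 shut; to be left shut
- red_toggle (a joint): angle of the toggle under the red guard, 0 off; to be left off
- cutter: loose side cutter with red handles lying flat, 55 x 129 x 12 mm, origin under its middle
- screwdriver: loose screwdriver with a blue handle lying flat, 26 x 226 x 26 mm, origin under its middle, long axis y
- motor: loose small stepper motor standing, 50 x 42 x 61 mm, origin under its middle
- gear: loose white gear lying flat, 44 mm across, 15 mm high, origin under its middle

How it is judged:
On the way, in this order (a step that is already met when the one before it is completed fails the run):
1. the yellow guard is swung up and back while its toggle is still off (value of joint yellow_guard above 1.2 rad and value of joint yellow_toggle below 0.3 rad), for 0.1 s.
2. the toggle under it is pushed over to on with the guard still up (value of joint yellow_toggle above 0.75 rad and value of joint yellow_guard above 0.5 rad), for 0.1 s.
3. the yellow guard has dropped shut (value of joint yellow_guard below 0.06 rad), for 0.2 s.
At the end, for the whole second after the job is handed in: The yellow guard is shut (within 0.06 rad) over its toggle, which is on (beyond 0.75 of 0.9 rad); the red guard is shut (within 0.06 rad) and its toggle off (below 0.1 rad); cutter, screwdriver, motor and gear are within 20 mm of where they lay (value of joint each of yellow_guard, red_guard below 0.06 rad and value of joint yellow_toggle above 0.75 rad and value of joint red_toggle below 0.1 rad and distance of each of cutter, screwdriver, motor, gear from where it was at the start of the episode below 0.02 m); the robot touches nothing.
It fails at once if the red guard is lifted or its toggle moved (value of joint red_guard above 0.15 rad or value of joint red_toggle above 0.1 rad).
It fails at once if a loose thing is picked up or pushed more than 20 mm (distance of any of cutter, screwdriver, motor, gear from where it was at the start of the episode above 0.02 m).
It also fails if it takes over 59 s, if anything falls off the work surface, if the arm or the gripper's body presses on something with over 40 N, if the wrist force passes 120 N, or if a joint passes its speed limit or range.

### The arm

A 6-joint arm with a two-finger parallel gripper is mounted at the origin on the work surface; the furniture and walls round the work are solid. World frame = base frame: x ahead of the robot, y to its left, z up, the work surface at z = 0. Lengths are in m, angles in rad, forces in N, time in s.
With the tool pointing down it reaches from about 0.35 to 0.875 m from the base axis. Payload 4.2 kg.
Tool frame: the origin (TCP) lies midway between the tips of the shut fingers; the grasp point (between the pads) lies 19 mm behind it; z points along the fingers, y is the line along which they close (so a half turn about z gives the same grasp; the last joint's range is limited). The gripper opens to 85 mm and grips with 20 to 120 N. Pads are 22 mm wide; open, the fingers measure 114 mm over their backs; the gripper's body (76 mm by 85 mm) begins 54 mm behind the grasp point. The pads swing forward as they close: fully open they stand 13 mm farther back than shut.
Start: joints at [1.605, 0.385, 0.008, 0, -1.194, -0.259], TCP at [0.139, 0.609, 0.197] pointing down, gripper open.
Joint ranges: [-3.14, 3.14], [-1.21, 2.06], [-1.07, 1.41], [-3.16, 2.05], [-2.99, -0.16], [-3.1, 3.1]. Speed limits (rad/s): [2.79, 2.79, 3.14, 3.14, 3.14, 3.14].

### API

Orientations are given as a unit quaternion [x, y, z, w].
In Python, from workcell import bot gives the robot as it stands.
- The arm moves only by the shell command python3 -m crank 'ROWS' [FORCE]. ROWS is JSON, a list that holds one entry, the list of rows, each a list of 5 numbers: the shift along the tool's x, y, z in mm, then the turn about the tool's z in degrees, then the closure, from 0 (fully open) to 1 (shut). A call has 1 to 12 rows; each row is the pose to reach, as a shift and turn from the pose commanded when the call began, along the tool's axes at that moment; what a row does not reach only later rows make up. A row lasts 1/8 s, in which the tool goes at most 62.5 mm and 10.7 degrees, less where a joint would pass 70% of its speed; a pose out of reach is approached as far as the arm can. A call with a gripper value outside its range is refused whole. The fingers move at their own pace and stop on an object; FORCE is the grip in N (left out, the last holds). Time passes only in rows, so rows that repeat a pose let the fingers close. It gives the time, the measured TCP pose, the force, the opening and the grip force at its end, in the units of the state.
- bot.get_state(): the state, without advancing time (a new reading comes with each control period).
- bot.camera(name): name is "scene" or "top" or "wrist"; returns a dict with "image" (420x560x3 uint8, red, green, blue), "z_map" (420x560 float32, m along the optical axis (not along the pixel's ray), 0 where there is no reading), "camera_matrix" (3x3 intrinsics, pixels), "pose" (4x4, takes a point from camera to world coordinates); the wrist camera has in their place "T_tool_cam" (4x4, takes a point from camera to tool coordinates, whose origin is the TCP and whose axes are the flange's). Camera axes: x right, y up, looking along -z (the intrinsics and any distortion apply to the point x, -y, -z); pixel columns grow to the right and rows downward; lengths in m; the calibration is good to about 2 mm. A picture is of the moment at which its call begins: read the wrist's pose just before it.
- bot.job_done(): hands the job in; it is judged then, once.
The state is a dict: "time_s": time; "q": joint angles; "dq": joint speeds; "tau": joint torques, N m; "tcp_pos": TCP position; "ee_rot": TCP orientation; "wrist_force": force on the tool from outside, world axes, zero at the start; "wrist_torque": the same for the moment, N m; "finger_gap": opening from 0.0 (shut) to 1.0 (fully open); "grip_force": force on a finger pad.
Only numpy, scipy, OpenCV 4.12 (cv2) and the standard library are available. Lean on these libraries where they do the work, as an engineer would, in place of code of your own. Each camera call takes 0.05 s, during which the arm holds its last target. There are 200 camera calls.

## Working session

There is one attempt and no reset: what is moved stays moved. The work goes in short steps, Python scripts to look and compute and a shell command to move; the robot and the scene stay as the last step left them, time stands still between calls to the robot, and variables do not carry over. Pictures are saved under pics/ and viewed, at most 10 in all, crops included, and the job is handed in when it is done.

```bash
mkdir -p pics; cat > h.py <<'E'
import numpy as np, cv2
from workcell import bot
def pts(c,T=None):
    K=np.array(c["camera_matrix"]);P=np.array(c["pose"]) if T is None else T
    z=c["z_map"];v,u=np.mgrid[:z.shape[0],:z.shape[1]]
    X=(u-K[0,2])/K[0,0]*z;Y=-(v-K[1,2])/K[1,1]*z
    p=np.stack([X,Y,-z,np.ones_like(z)],-1)@P.T
    return p[...,:3]
E
python3 - <<'E'
from h import *
s=bot.get_state();print({k:np.round(v,3).tolist() for k,v in s.items()})
for n in ("top","scene"):
    c=bot.camera(n);np.savez(n,**c);cv2.imwrite(f"pics/{n}.png",c["image"][...,::-1]);print(n,np.round(c["pose"],3).tolist(),np.round(c["camera_matrix"],1).tolist(),[k for k in c])
    P=pts(c);hsv=cv2.cvtColor(c["image"],cv2.COLOR_RGB2HSV)
    m=(hsv[...,0]>20)&(hsv[...,0]<35)&(hsv[...,1]>130)&(hsv[...,2]>80)&(c["z_map"]>0)
    q=P[m];print(m.sum(),q.min(0),q.max(0),np.median(q,0))
E
```

```text
{'time_s': 0.0, 'q': [1.605, 0.386, 0.007, -0.001, -1.194, -0.259], 'dq': [0.001, 0.0, -0.001, -0.0, -0.001, -0.001], 'tau': [0.0, -39.229, 18.84, 4.186, -0.005, -0.0], 'tcp_pos': [0.139, 0.609, 0.196], 'ee_rot': [0.994, -0.112, -0.0, 0.001], 'wrist_force': [0.242, 0.538, 0.657], 'wrist_torque': [0.0, 0.017, -0.0], 'grip_force': 0.0, 'finger_gap': 1.001}
top [[0.015, 0.991, -0.134, 0.355], [-1.0, 0.017, 0.013, -0.08], [0.015, 0.134, 0.991, 1.292], [0.0, 0.0, 0.0, 1.0]] [[499.5, 0.0, 292.2], [0.0, 499.5, 215.2], [0.0, 0.0, 1.0]] ['image', 'z_map', 'camera_matrix', 'pose']
1472 [ 0.13644295 -0.59596652 -0.80200116] [1.17089265 0.40528389 0.34119464] [ 0.54514995 -0.03522222  0.11347121]
scene [[-0.725, 0.534, -0.434, 0.041], [-0.689, -0.57, 0.449, 0.438], [-0.008, 0.624, 0.781, 1.008], [0.0, 0.0, 0.0, 1.0]] [[507.8, 0.0, 276.5], [0.0, 507.8, 212.9], [0.0, 0.0, 1.0]] ['image', 'z_map', 'camera_matrix', 'pose']
1046 [ 0.15652936 -0.57891008  0.00486548] [0.86496815 0.0653495  0.27408744] [ 0.55496706 -0.02971152  0.11365179]
```

View pics/top.png

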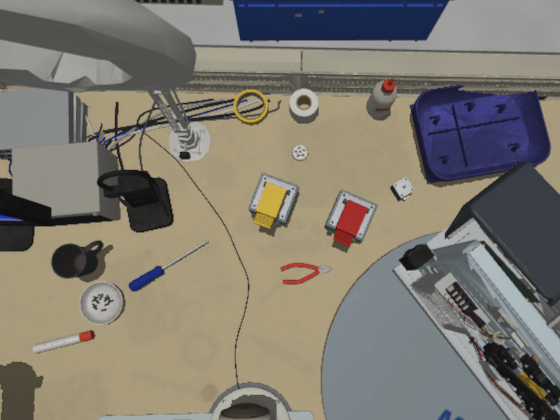

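View pics/scene.png

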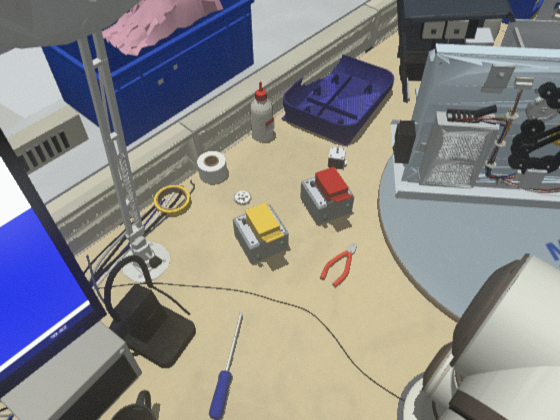

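The top view shows the yellow guard at about (270,200) with its lip at (262,222). The red guard is at (350,218), cutter (305,272), screwdriver (170,265), gear (300,153), motor (402,188), and the lamp stand is at (188,140).

```bash
python3 - <<'E'
from h import *
for n,(cu,cv) in (("top",(270,203)),("scene",(262,230))):
    c=dict(np.load(n+".npz"));P=pts(c)
    hsv=cv2.cvtColor(c["image"],cv2.COLOR_RGB2HSV)
    v,u=np.mgrid[:420,:560];near=(np.hypot(u-cu,v-cv)<45)
    y=(hsv[...,0]>18)&(hsv[...,0]<35)&(hsv[...,1]>140)&near&(abs(P[...,2]-.114)<.008)
    q=P[y];r=cv2.minAreaRect((q[:,:2]*1000).astype(np.float32));print(n,"guardtop",r,np.median(q[:,2]),len(q))
    b=near&(abs(P[...,2]-.07)<.006)&(~y)
    q2=P[b];print("box70",cv2.minAreaRect((q2[:,:2]*1000).astype(np.float32)),len(q2))
    a=near&(P[...,2]>.05)&(P[...,2]<.13)
    print("all>50",cv2.minAreaRect((P[a][:,:2]*1000).astype(np.float32)))
c=dict(np.load("top.npz"));P=pts(c)
for nm,(u,v) in dict(lamp=(185,120),lamp2=(160,80),lamp3=(100,40),lampt=(190,40),base=(188,150),red=(352,215),redlip=(343,240),mon=(70,180),box=(440,260)).items(): print(nm,P[v,u].round(3))
E
```

```text
top guardtop ((536.9841918945312, -38.87522888183594), (51.815799713134766, 102.94751739501953), 70.78990173339844) 0.1143117993019851 807
box70 ((564.4423828125, -49.01627731323242), (99.77397155761719, 99.72972869873047), 70.71763610839844) 797
all>50 ((550.3115234375, -43.834022521972656), (100.41596221923828, 131.3052978515625), 70.56388854980469)
scene guardtop ((538.9488525390625, -37.62308120727539), (50.748104095458984, 103.12760925292969), 71.16976165771484) 0.114593188625989 685
box70 ((566.2269287109375, -47.87113952636719), (100.75129699707031, 101.41900634765625), 70.60213470458984) 581
all>50 ((551.8994140625, -43.19824981689453), (102.23810577392578, 131.94747924804688), 71.0102310180664)
lamp [0.724 0.157 0.174]
lamp2 [0.568 0.058 0.779]
lamp3 [0.544 0.07  0.915]
lampt [0.588 0.016 0.831]
base [0.695 0.178 0.018]
red [ 0.518 -0.238  0.114]
redlip [ 0.457 -0.216  0.116]
mon [0.584 0.422 0.147]
box [ 0.406 -0.397  0.273]
```

```bash
python3 - <<'E'
from h import *
A=[pts(dict(np.load(n+".npz"))) .reshape(-1,3) for n in("top","scene")]
P=np.vstack(A);P=P[(P[:,2]>.1)&(P[:,2]<1)]
a,b=np.array([.139,.609]),np.array([.45,-.01]);d=b-a;L=np.hypot(*d);d/=L
r=P[:,:2]-a;t=r@d;w=r@[-d[1],d[0]]
for i in range(0,8):
    m=(t>i*.1)&(t<i*.1+.1)&(abs(w)<.1);print(i,m.sum(),P[m].max(0) if m.any() else '')
# column around the working zone
for z in np.arange(.1,.8,.1):
    m=(P[:,2]>z)&(P[:,2]<z+.1)&(P[:,0]>.45)&(P[:,0]<.85)&(abs(P[:,1])<.35);q=P[m]
    print(z.round(1),m.sum(),q.min(0).round(2) if len(q) else'',q.max(0).round(2) if len(q) else'')
O=np.array([.5455,-.0408]);th=-np.radians(19.1);ex=np.array([np.cos(th),np.sin(th)])
for x in(-95,-67,-56,0,120):print(x,(O+ex*x/1000).round(4))
E
```

```text
0 0 
1 0 
2 0 
3 0 
4 0 
5 0 
6 0 
7 1548 [ 0.58478908 -0.00090947  0.12361847]
0.1 8071 [ 0.45 -0.35  0.1 ] [0.85 0.35 0.2 ]
0.2 1670 [0.56 0.15 0.2 ] [0.75 0.34 0.3 ]
0.3 1099 [0.69 0.14 0.3 ] [0.74 0.19 0.4 ]
0.4 1098 [0.69 0.14 0.4 ] [0.74 0.18 0.5 ]
0.5 1202 [0.69 0.13 0.5 ] [0.73 0.17 0.6 ]
0.6 3843 [0.58 0.1  0.6 ] [0.69 0.29 0.7 ]
0.7 6672 [0.56 0.02 0.7 ] [0.63 0.29 0.8 ]
-95 [ 0.4557 -0.0097]
-67 [ 0.4822 -0.0189]
-56 [ 0.4926 -0.0225]
0 [ 0.5455 -0.0408]
120 [ 0.6589 -0.0801]
```

```bash
python3 -m crank '[[[442,532,0,6.2,1],[442,532,0,6.2,1],[442,532,0,6.2,1],[442,532,0,6.2,1],[442,532,0,6.2,1],[442,532,0,6.2,1],[442,532,0,6.2,1],[442,532,0,6.2,1],[442,532,0,6.2,1],[442,532,0,6.2,1],[442,532,0,6.2,1],[442,532,0,6.2,1]]]' 20
```

```text
time_s: 1.6
tcp_pos: [0.4521, -0.0114, 0.1963]
ee_rot: [0.986, -0.169, -0.001, 0.0]
wrist_force: [0.0, -0.2, -0.1]
finger_gap: -0.001
grip_force: 0.0
```

```bash
python3 -m crank '[[[0,0,50,0,1],[0,0,93,0,1],[0,0,93,0,1],[12,-2,93,0,1],[18,-2,93,0,1],[22,-2,93,0,1],[24,-2,93,0,1],[24,-2,93,0,1]]]'
python3 - <<'E'
from h import *
s=bot.get_state();print(s["wrist_force"])
c=bot.camera("scene");im=c["image"][150:290,180:367,::-1];cv2.imwrite("pics/s1.png",cv2.resize(im,None,fx=4,fy=4,interpolation=2))
E
```

```text
time_s: 2.6
tcp_pos: [0.475, -0.0139, 0.1042]
ee_rot: [0.986, -0.166, 0.0, -0.0]
wrist_force: [0.4, -0.6, 0.5]
finger_gap: -0.003
grip_force: 0.0
[ 0.35590475 -0.63107124  0.5078976 ]
```

View pics/s1.png

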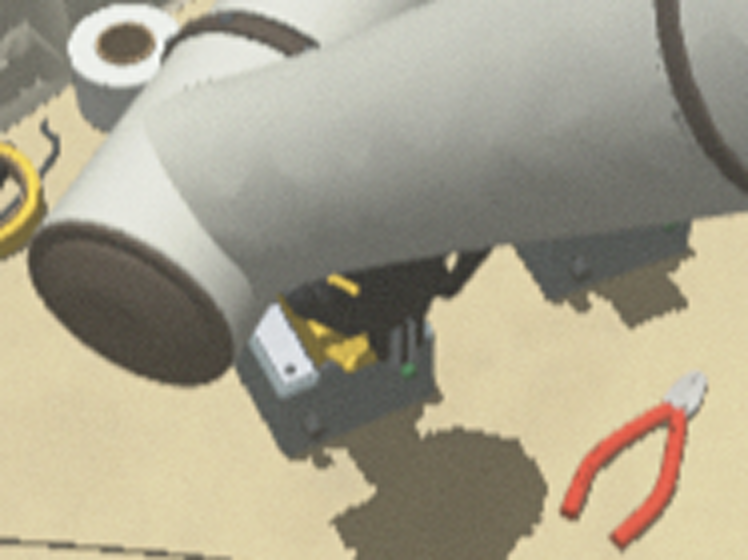

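```bash
python3 -m crank '[[[3,0,0,0,1],[5,0,0,0,1],[7,0,0,0,1],[7,0,0,0,1]]]'; python3 - <<'E'
import numpy as np
a=np.arctan2(35.5,101)
for d in range(0,95,10):
    f=np.radians(d)+a;print(d,round(101-107*np.cos(f),1),round(107*np.sin(f)-35.5,1))
E
```

```text
time_s: 3.15
tcp_pos: [0.4816, -0.0162, 0.104]
ee_rot: [0.986, -0.166, -0.0, 0.0]
wrist_force: [-0.1, 0.0, -0.8]
finger_gap: -0.002
grip_force: 0.0
0 0.1 -0.0
10 7.7 17.0
20 18.3 32.4
30 31.3 45.7
40 46.5 56.6
50 63.3 64.6
60 81.3 69.7
70 99.8 71.5
80 118.4 70.1
90 136.5 65.4
```

```bash
python3 -m crank '[[[2,0,0,0,1],[4,0,0,0,1],[6,0,0,0,1],[6,0,0,0,1]]]'; python3 - <<'E'
from h import *
s=bot.get_state();c=bot.camera("wrist");cv2.imwrite("pics/w1.png",c["image"][...,::-1])
c=bot.camera("top");cv2.imwrite("pics/t1.png",cv2.resize(c["image"][130:270,200:390,::-1],None,fx=4,fy=4))
E
```

```text
time_s: 3.65
tcp_pos: [0.4874, -0.0181, 0.104]
ee_rot: [0.986, -0.166, 0.0, -0.0]
wrist_force: [-0.1, -0.4, -0.1]
finger_gap: 0.0
grip_force: 0.0
```

View pics/w1.png

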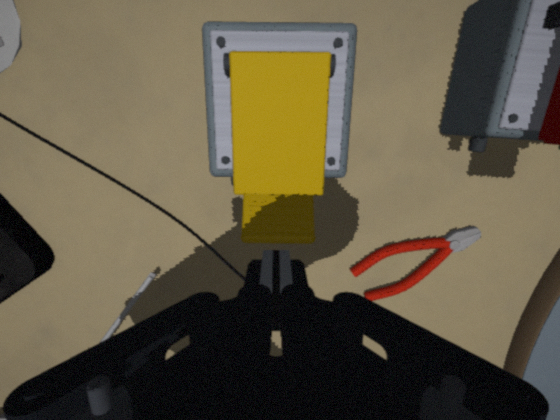

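The wrist view shows the lip edge at row 242, columns 242–313, and the shut fingertips at about (276,255). They are centred and just short of the lip. I'll measure the gap in tool coordinates.

```bash
python3 - <<'E'
from h import *
s=bot.get_state();c=bot.camera("wrist");T=np.array(c["T_tool_cam"]);P=pts(c,T)*1000
for v in range(190,300,4): print(v,P[v,262].round(1),P[v,290].round(1))
E
```

```text
190 [35.8 -9.3 -8.2] [35.7  6.8 -8. ]
194 [33.5 -9.3 -8.8] [33.4  6.9 -8.1]
198 [28.1 -9.9  4.1] [28.1  7.5  3.9]
202 [26.4 -9.8  0.4] [25.9  7.5  2.5]
206 [24.1 -9.7 -0.4] [24.2  7.3 -0.5]
210 [21.6 -9.8 -0.4] [22.1  7.3 -2. ]
214 [20.7 -9.5 -5.8] [20.   7.3 -3.5]
218 [17.6 -9.7 -3.9] [17.7  7.3 -4.2]
222 [15.7 -9.6 -6. ] [15.8  7.2 -6.3]
226 [13.8 -9.5 -7.8] [13.8  7.2 -7.9]
230 [11.4 -9.5 -8.3] [11.5  7.2 -8.6]
234 [  9.8  -9.4 -10.9] [  9.5   7.1 -10. ]
238 [  7.8  -9.4 -12.1] [  7.7   7.1 -11.8]
242 [  4.8  -9.5 -11. ] [  5.    7.1 -11.3]
246 [-46.7 -15.4 105.4] [-46.7  13.1 105.5]
250 [-51.5 -15.5 106.2] [-51.2  13.2 105.7]
254 [ 11.   -8.  -41.8] [-55.8  13.3 106. ]
258 [ 11.6  -7.8 -47.6] [-60.   13.3 105.4]
262 [ 11.7  -7.6 -52.1] [  7.4   5.7 -43.1]
266 [ 11.2  -7.4 -55.2] [ 11.3   5.1 -55.3]
270 [ 11.4  -7.2 -59.4] [ 11.1   4.9 -58.7]
274 [ 11.6  -7.1 -63.4] [ 11.2   4.7 -62.5]
278 [ 11.5  -6.9 -66.6] [ 11.8   4.5 -67. ]
282 [ 11.5  -6.8 -69.8] [ 10.9   4.5 -68.7]
286 [ 12.   -6.6 -73.8] [ 11.9   4.2 -73.5]
290 [ 12.1  -6.5 -76.7] [ 12.3   4.1 -77.1]
294 [ 12.6  -6.3 -80.4] [ 12.2   3.9 -79.7]
298 [ 12.3  -6.2 -82.4] [ 11.9   3.9 -81.7]
```

```bash
python3 -m crank '[[[3,0,0,0,1],[5,0,0,0,1],[8,0,-8,0,1],[12,0,-16,0,1],[17,0,-24,0,1],[22,0,-31,0,1],[29,0,-39,0,1],[35,0,-45,0,1],[43,0,-51,0,1],[51,0,-56,0,1],[51,0,-56,0,1]]]'; python3 - <<'E'
from h import *
s=bot.get_state();c=bot.camera("wrist");cv2.imwrite("pics/w2.png",c["image"][...,::-1])
E
```

```text
time_s: 5.18
tcp_pos: [0.5361, -0.0349, 0.1602]
ee_rot: [0.986, -0.166, 0.0, -0.0]
wrist_force: [-0.4, 0.0, 0.3]
finger_gap: -0.002
grip_force: 0.0
```

View pics/w2.png

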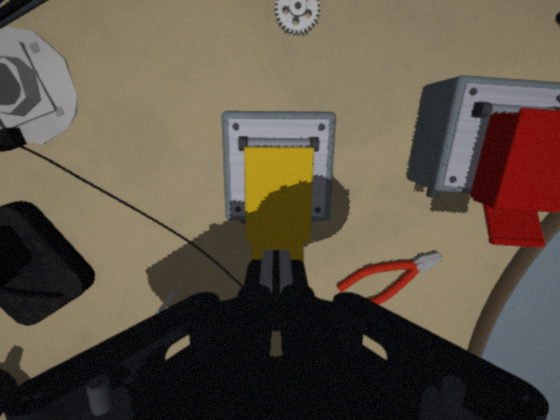

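The finger went up without taking the guard with it, and the guard is still shut at (280,200). I'll back off, go in lower and press until I feel contact.

```bash
python3 -m crank '[[[-40,0,0,0,1],[-75,0,0,0,1],[-75,0,40,0,1],[-75,0,68,0,1],[-75,0,68,0,1],[-60,0,68,0,1],[-50,0,68,0,1],[-46,0,68,0,1],[-44,0,68,0,1],[-44,0,68,0,1]]]'; for i in 1 2; do python3 -m crank '[[[2,0,0,0,1],[4,0,0,0,1],[4,0,0,0,1]]]' | grep -E 'tcp|force'; done; python3 - <<'E'
from h import *
c=bot.camera("wrist");T=np.array(c["T_tool_cam"]);P=pts(c,T)*1000
for v in range(100,270,8): print(v,P[v,262].round(1),P[v,290].round(1))
E
```

```text
time_s: 6.48
tcp_pos: [0.4938, -0.0205, 0.0921]
ee_rot: [0.986, -0.166, -0.0, -0.0]
wrist_force: [0.3, 1.0, 0.6]
finger_gap: 0.004
grip_force: 0.0
tcp_pos: [0.4977, -0.0217, 0.092]
wrist_force: [1.0, -0.3, 0.2]
grip_force: 0.0
tcp_pos: [0.5016, -0.0231, 0.092]
wrist_force: [-0.1, 0.4, 0.0]
grip_force: 0.0
100 [ 83.4  -8.1 -20.3] [ 83.4   5.6 -21.4]
108 [ 79.7  -8.2 -20.5] [ 79.7   5.7 -20.6]
116 [ 75.9  -8.2 -21.3] [ 75.9   5.7 -21. ]
124 [ 72.1  -8.2 -21.3] [ 72.1   5.8 -19.4]
132 [ 68.3  -8.3 -21. ] [ 68.3   5.8 -21.6]
140 [ 64.4  -8.3 -21. ] [ 64.4   5.8 -21.5]
148 [ 60.4  -8.3 -21.9] [ 60.4   5.9 -21.3]
156 [ 56.3  -8.5 -20.1] [ 56.3   6.  -20.2]
164 [ 52.3  -8.5 -21.4] [ 52.2   6.  -20.7]
172 [ 48.1  -8.5 -21.2] [ 48.2   6.  -21.8]
180 [ 43.9  -8.6 -21.1] [ 43.9   6.1 -21. ]
188 [ 39.5  -8.7 -20.5] [ 39.7   6.2 -21.2]
196 [ 35.3  -8.7 -21.1] [ 35.5   6.2 -22. ]
204 [ 30.7  -8.8 -20.6] [ 30.8   6.3 -20.7]
212 [ 26.5  -8.8 -21.7] [ 26.3   6.4 -20.9]
220 [ 21.4  -8.9 -19.8] [ 21.6   6.5 -20.2]
228 [13.1 -9.5 -9.4] [13.   7.1 -9.2]
236 [  9.2  -9.4 -12.6] [  8.9   7.1 -11.7]
244 [  5.2  -9.3 -15. ] [  5.6   6.9 -15.9]
252 [  1.1  -9.3 -17. ] [  0.6   7.  -16. ]
260 [ 12.1  -7.6 -50.8] [  7.6   5.7 -41.5]
268 [ 12.1  -7.3 -58.8] [ 11.    5.  -56.7]
```

```bash
python3 - <<'E'
from h import *
c=bot.camera("wrist");T=np.array(c["T_tool_cam"]);P=pts(c,T)*1000
print(T.round(3))
for v in range(236,272,3): print(v,*[P[v,u].round(0).astype(int).tolist() for u in(246,256,266,271,276,281,286,306)])
cv2.imwrite("pics/w3.png",cv2.resize(c["image"][170:310,180:370,::-1],None,fx=4,fy=4,interpolation=2))
E
```

```text
[[ 0.001  0.96   0.279  0.072]
 [ 1.    -0.001  0.001 -0.001]
 [ 0.001  0.279 -0.96  -0.176]
 [ 0.     0.     0.     1.   ]]
236 [9, -19, -12] [9, -13, -12] [9, -7, -12] [9, -4, -12] [9, -1, -11] [9, 2, -13] [9, 5, -11] [9, 16, -12]
239 [8, -19, -13] [7, -13, -13] [7, -7, -13] [7, -4, -12] [8, -1, -13] [7, 2, -13] [8, 5, -13] [8, 16, -13]
242 [6, -19, -14] [6, -13, -15] [7, -7, -15] [7, -4, -16] [6, -1, -15] [6, 2, -14] [6, 5, -14] [6, 16, -14]
245 [5, -19, -15] [5, -13, -15] [5, -7, -17] [5, -4, -17] [5, -1, -15] [5, 2, -16] [5, 5, -16] [5, 16, -16]
248 [3, -19, -15] [3, -13, -16] [4, -7, -17] [3, -4, -15] [3, -1, -15] [3, 2, -16] [4, 5, -17] [3, 16, -16]
251 [2, -19, -17] [2, -13, -17] [12, -6, -39] [11, -4, -39] [12, -1, -39] [11, 1, -39] [11, 4, -39] [2, 16, -18]
254 [0, -18, -18] [1, -13, -19] [11, -6, -42] [11, -4, -43] [12, -1, -43] [12, 1, -43] [12, 4, -43] [0, 16, -18]
257 [-1, -18, -20] [-1, -13, -19] [12, -6, -47] [12, -4, -46] [11, -1, -46] [12, 1, -47] [12, 4, -46] [-1, 16, -19]
260 [-2, -18, -21] [7, -11, -41] [11, -6, -50] [11, -4, -49] [12, -1, -50] [11, 1, -49] [11, 3, -49] [-3, 16, -20]
263 [-4, -18, -21] [8, -11, -45] [11, -6, -52] [12, -3, -53] [11, -1, -52] [12, 1, -54] [11, 3, -53] [-4, 16, -20]
266 [-5, -18, -23] [8, -11, -48] [11, -6, -55] [12, -3, -57] [11, -1, -55] [11, 1, -55] [11, 3, -55] [-5, 16, -22]
269 [-6, -18, -24] [7, -10, -51] [12, -6, -59] [11, -3, -58] [11, -1, -59] [12, 1, -59] [12, 3, -59] [-6, 16, -25]
```

View pics/w3.png

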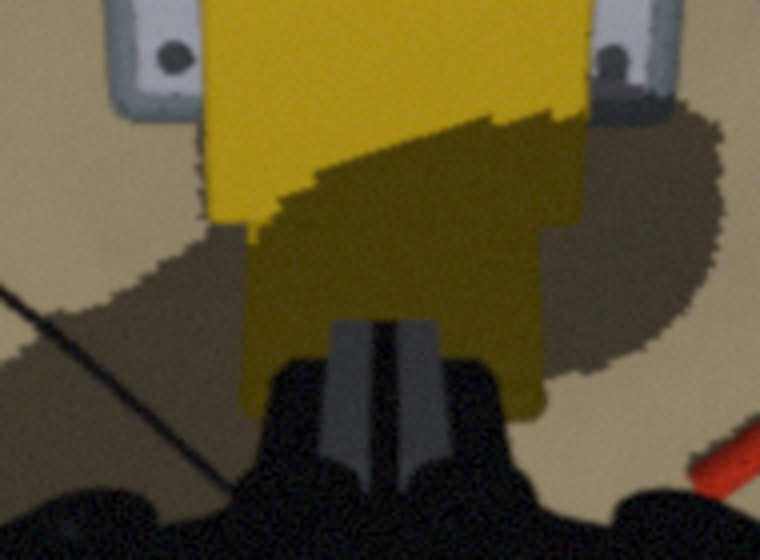

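The wrist depth shows the finger's front face (tool x = +11) ending at tool z ≈ −38 mm. The real fingertips are therefore about 37 mm short of the nominal TCP, so they were passing above the lip without touching it. I'll back off, go about 32 mm lower and try again.

```bash
python3 -m crank '[[[-30,0,0,0,1],[-36,0,0,0,1],[-36,0,20,0,1],[-36,0,34,0,1],[-36,0,34,0,1],[-30,0,34,0,1],[-25,0,34,0,1],[-23,0,34,0,1],[-21,0,34,0,1],[-21,0,34,0,1]]]'; python3 - <<'E'
from h import *
c=bot.camera("wrist");T=np.array(c["T_tool_cam"]);P=pts(c,T)*1000
for v in range(170,290,5): print(v,*[P[v,u].round(0).astype(int).tolist() for u in(246,256,266,276,286,306)])
E
```

```text
time_s: 8.57
tcp_pos: [0.4798, -0.0158, 0.058]
ee_rot: [0.986, -0.166, -0.002, 0.0]
wrist_force: [-5.2, 4.3, 3.5]
finger_gap: 0.002
grip_force: 3.3
170 [54, -13, -56] [54, -9, -55] [54, -5, -55] [54, -1, -55] [54, 3, -54] [54, 11, -55]
175 [52, -13, -56] [52, -9, -55] [52, -5, -55] [52, -1, -56] [52, 3, -56] [52, 11, -55]
180 [50, -14, -55] [50, -10, -54] [50, -5, -56] [50, -1, -56] [50, 3, -56] [50, 11, -54]
185 [48, -13, -56] [48, -10, -54] [48, -5, -56] [48, -1, -55] [48, 3, -54] [48, 11, -55]
190 [46, -14, -56] [46, -9, -56] [46, -5, -54] [46, -1, -54] [46, 3, -56] [46, 11, -56]
195 [44, -14, -56] [44, -10, -55] [44, -5, -56] [44, -1, -57] [44, 3, -55] [44, 11, -55]
200 [42, -14, -55] [41, -10, -54] [42, -5, -55] [42, -1, -55] [42, 3, -56] [42, 11, -56]
205 [36, -15, -43] [36, -10, -43] [36, -6, -44] [36, -1, -43] [36, 3, -43] [36, 13, -43]
210 [34, -15, -44] [34, -10, -44] [34, -6, -44] [34, -1, -44] [34, 3, -44] [34, 13, -45]
215 [33, -15, -47] [32, -10, -46] [32, -6, -47] [32, -1, -46] [32, 3, -46] [32, 13, -45]
220 [30, -15, -47] [30, -10, -47] [30, -6, -47] [30, -1, -47] [30
[... 473 characters left out ...]
[19, -14, -56] [19, -10, -55] [19, -6, -54] [19, -1, -54] [19, 3, -55] [18, 12, -54]
255 [17, -14, -56] [17, -10, -56] [17, -6, -56] [18, -1, -57] [17, 3, -57] [18, 12, -57]
260 [15, -14, -58] [15, -10, -58] [15, -6, -58] [16, -1, -59] [15, 3, -57] [16, 12, -59]
265 [13, -14, -57] [13, -10, -57] [13, -6, -58] [13, -1, -57] [13, 3, -58] [13, 12, -57]
270 [-50, -27, 59] [7, -10, -51] [11, -6, -59] [12, -1, -60] [11, 3, -59] [-50, 25, 59]
275 [8, -14, -57] [8, -10, -57] [11, -5, -63] [11, -1, -63] [12, 3, -64] [-56, 25, 61]
280 [8, -14, -62] [8, -10, -61] [12, -5, -68] [12, -1, -68] [12, 3, -69] [7, 12, -61]
285 [13, -13, -74] [14, -9, -76] [10, -5, -70] [11, -1, -71] [11, 3, -71] [13, 10, -74]
```

```bash
python3 -m crank '[[[-6,0,0,0,1],[-6,0,-8,0,1],[0,0,-8,0,1],[2,0,-10,0,1],[5,0,-17,0,1],[9,0,-25,0,1],[14,0,-33,0,1],[20,0,-40,0,1],[26,0,-47,0,1],[33,0,-53,0,1],[40,0,-59,0,1],[48,0,-64,0,1]]]'; python3 - <<'E'
from h import *
c=bot.camera("wrist");T=np.array(c["T_tool_cam"]);P=pts(c,T)*1000
for v in range(130,290,8): print(v,*[P[v,u].round(0).astype(int).tolist() for u in(246,276,306)])
E
```

```text
time_s: 10.12
tcp_pos: [0.5278, -0.0321, 0.1223]
ee_rot: [0.986, -0.166, 0.0, -0.0]
wrist_force: [-1.1, 0.1, 0.8]
finger_gap: 0.004
grip_force: 0.1
130 [69, -18, 0] [69, -1, -1] [69, 16, 0]
138 [65, -18, -6] [65, -1, -4] [65, 15, -5]
146 [61, -18, -8] [60, -1, -7] [60, 15, -7]
154 [57, -18, -12] [56, -1, -11] [57, 15, -12]
162 [53, -17, -16] [53, -1, -16] [53, 15, -15]
170 [49, -17, -20] [49, -1, -19] [49, 15, -20]
178 [45, -17, -21] [45, -1, -23] [45, 14, -23]
186 [42, -17, -25] [42, -1, -26] [42, 14, -26]
194 [39, -16, -31] [38, -1, -29] [38, 14, -30]
202 [35, -16, -31] [35, -1, -31] [35, 14, -31]
210 [29, -17, -28] [29, -1, -26] [29, 14, -27]
218 [24, -17, -23] [24, -1, -23] [24, 15, -23]
226 [22, -17, -31] [22, -1, -31] [22, 14, -30]
234 [20, -16, -38] [20, -1, -38] [20, 14, -38]
242 [18, -15, -44] [18, -1, -44] [18, 13, -44]
250 [17, -15, -52] [18, -1, -52] [17, 12, -51]
258 [14, -15, -53] [14, -1, -53] [14, 12, -52]
266 [-78, -34, 124] [11, -1, -55] [-78, 32, 123]
274 [7, -15, -55] [11, -1, -63] [-88, 32, 124]
282 [8, -14, -63] [11, -1, -69] [8, 12, -63]
```

```bash
python3 -m crank '[[[9,0,-5,0,1],[19,0,-9,0,1],[28,0,-12,0,1],[37,0,-14,0,1],[46,0,-15,0,1],[55,0,-16,0,1],[64,0,-16,0,1],[73,0,-16,0,1],[80,0,-16,0,1],[80,0,-16,0,1]]]'; python3 - <<'E'
from h import *
c=bot.camera("wrist");T=np.array(c["T_tool_cam"]);P=pts(c,T)*1000
for v in range(130,290,8): print(v,*[P[v,u].round(0).astype(int).tolist() for u in(246,276,306)])
E
```

```text
time_s: 11.42
tcp_pos: [0.6028, -0.0581, 0.1377]
ee_rot: [0.986, -0.166, -0.0, 0.0]
wrist_force: [0.1, -0.2, 0.0]
finger_gap: -0.002
grip_force: 0.0
130 [67, -32, 138] [67, -1, 140] [67, 29, 138]
138 [59, -32, 138] [59, -1, 138] [59, 29, 138]
146 [51, -32, 140] [51, -1, 140] [51, 30, 139]
154 [43, -32, 138] [43, -1, 136] [43, 30, 139]
162 [34, -33, 140] [34, -1, 138] [34, 30, 139]
170 [26, -33, 139] [26, -1, 139] [26, 31, 139]
178 [17, -33, 139] [17, -1, 140] [17, 31, 139]
186 [13, -31, 116] [13, -1, 118] [13, 29, 119]
194 [40, -16, -35] [40, -1, -36] [40, 13, -36]
202 [35, -16, -33] [35, -1, -32] [35, 14, -33]
210 [29, -17, -26] [29, -1, -27] [29, 14, -27]
218 [22, -18, -19] [22, -1, -19] [23, 15, -20]
226 [16, -18, -13] [16, -1, -14] [16, 16, -13]
234 [10, -19, -11] [10, -1, -11] [10, 16, -12]
242 [-27, -27, 68] [-28, -1, 69] [-27, 25, 69]
250 [-35, -28, 68] [12, -1, -38] [-35, 26, 69]
258 [-43, -28, 68] [12, -1, -48] [-43, 26, 69]
266 [-51, -28, 68] [12, -1, -57] [-51, 26, 70]
274 [8, -15, -56] [11, -1, -62] [-59, 26, 69]
282 [7, -14, -63] [11, -1, -70] [7, 12, -62]
```

The guard is fully back: its lip measures about station x = 100 mm, z = 174 mm. Next is the toggle.

```bash
python3 -m crank '[[[-55,2,0,0,1],[-108,2,0,0,1],[-108,2,40,0,1],[-108,2,83,0,1],[-108,2,83,0,1],[-98,2,83,0,1],[-90,2,83,0,1],[-84,2,83,0,1],[-78,2,83,0,1],[-74,2,83,0,1],[-70,2,83,0,1],[-70,2,83,0,1]]]'; python3 - <<'E'
from h import *
c=bot.camera("wrist");cv2.imwrite("pics/w4.png",c["image"][...,::-1])
E
```

```text
time_s: 12.98
tcp_pos: [0.5363, -0.0371, 0.0551]
ee_rot: [0.986, -0.166, 0.0, 0.0]
wrist_force: [-2.0, -0.1, 2.9]
finger_gap: -0.001
grip_force: 1.2
```

View pics/w4.png

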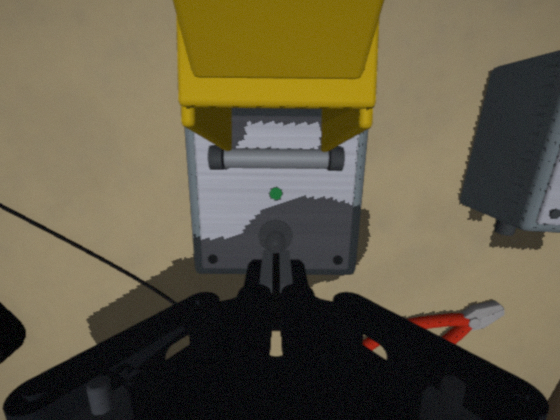

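The toggle base (275,235) is right in front of the finger, with the green dot beyond it at (276,193). The guard is up. I'll keep pushing until the force rises.

```bash
for i in 1 2 3; do python3 -m crank '[[[2,0,0,0,1],[3,0,0,0,1],[3,0,0,0,1]]]' | grep -E 'tcp|wrist'; done
```

```text
tcp_pos: [0.5385, -0.0379, 0.0549]
wrist_force: [-3.0, 1.5, 1.8]
tcp_pos: [0.5392, -0.0386, 0.0545]
wrist_force: [-6.9, 4.4, 4.7]
tcp_pos: [0.5393, -0.0389, 0.0543]
wrist_force: [-12.0, 7.2, 9.0]
```

The push has reached a hard stop with the finger face at about x = +4.5 mm, as predicted for fully on. I'll back off and check.

```bash
python3 -m crank '[[[-30,0,0,0,1],[-40,0,0,0,1],[-40,0,-40,0,1],[-40,0,-40,0,1]]]' | grep wrist; python3 - <<'E'
from h import *
s=bot.get_state();c=bot.camera("wrist");T=np.array(c["T_tool_cam"]);P=pts(c,T)
q=s["ee_rot"];from scipy.spatial.transform import Rotation as R
W=P@R.from_quat(q).as_matrix().T+s["tcp_pos"];d=W-np.array([.5455,-.0408,0]);th=-np.radians(19.1)
ex=np.array([np.cos(th),np.sin(th),0]);ey=np.array([-np.sin(th),np.cos(th),0])
S=np.stack([d@ex,d@ey,W[...,2]],-1)*1000
m=(abs(S[...,1])<8)&(abs(S[...,0])<30)&(S[...,2]>85)&(S[...,2]<112)
print(m.sum(),S[m].min(0),S[m].max(0)); 
m2=(S[...,0]>60)&(abs(S[...,1])<26)&(S[...,2]>120);print(S[m2].min(0),S[m2].max(0))
print(((np.array(s["tcp_pos"])-[.5455,-.0408,0])@np.c_[ex,ey])*1000,s["tcp_pos"])
E
```

```text
wrist_force: [0.2, 0.0, -0.1]
329 [ 2.3563833  -2.66873686 85.12210363] [ 18.27065122   7.17946554 106.26353733]
[ 60.01030159 -24.54217812 120.00640509] [ 78.11560282  25.99302813 153.99714182]
[-38.03122629   2.16494875] [ 0.51027084 -0.02630974  0.09825292]
```

The toggle tip reaches station x = 18 mm, so it is on, and the guard is still up. Next I go over the guard, come down behind the lip and push it forward.

```bash
python3 -m crank '[[[0,0,-60,0,1],[0,0,-112,0,1],[50,2,-112,0,1],[105,2,-112,0,1],[155,2,-112,0,1],[180,2,-112,0,1],[180,2,-112,0,1],[180,2,-60,0,1],[180,2,-25,0,1],[180,2,-25,0,1],[165,2,-25,0,1],[158,2,-25,0,1]]]'; python3 - <<'E'
from h import *
s=bot.get_state();c=bot.camera("wrist");T=np.array(c["T_tool_cam"]);print(s["tcp_pos"],s["wrist_force"])
c=bot.camera("scene");P=pts(c);cv2.imwrite("pics/s2.png",cv2.resize(c["image"][120:290,160:387,::-1],None,fx=3.5,fy=3.5,interpolation=2))
E
```

```text
time_s: 16.2
tcp_pos: [0.6555, -0.0801, 0.1223]
ee_rot: [0.986, -0.165, 0.002, -0.0]
wrist_force: [0.5, 0.5, -0.4]
finger_gap: 0.004
grip_force: 0.0
[ 0.65553897 -0.08011916  0.1222645 ] [ 0.52718904  0.52834819 -0.4278578 ]
```

View pics/s2.png

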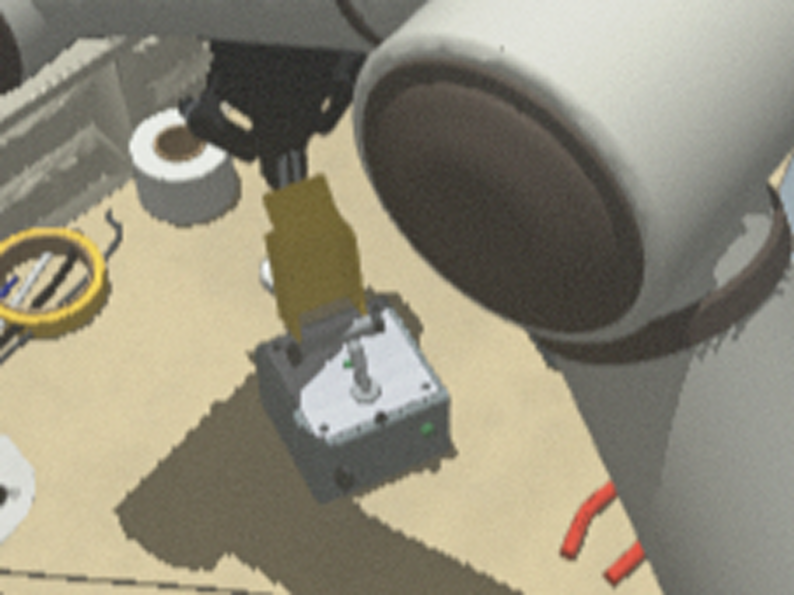

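The scene view shows the toggle leaning towards the hinge and green dot at (360,370), the guard upright and the finger behind its lip at (290,165). Pushing forward.

```bash
python3 -m crank '[[[-11,0,-4,0,1],[-22,0,-9,0,1],[-32,0,-12,0,1],[-42,0,-14,0,1],[-52,0,-15,0,1],[-62,0,-16,0,1],[-72,0,-15,0,1],[-82,0,-14,0,1],[-92,0,-12,0,1],[-102,0,-10,0,1],[-108,0,-10,0,1],[-108,0,-10,0,1]]]'; python3 - <<'E'
from h import *
c=bot.camera("wrist");cv2.imwrite("pics/w5.png",c["image"][...,::-1])
E
```

```text
time_s: 17.8
tcp_pos: [0.5528, -0.0449, 0.1302]
ee_rot: [0.986, -0.166, 0.0, -0.0]
wrist_force: [0.1, -0.6, 0.3]
finger_gap: -0.003
grip_force: 0.0
```

View pics/w5.png

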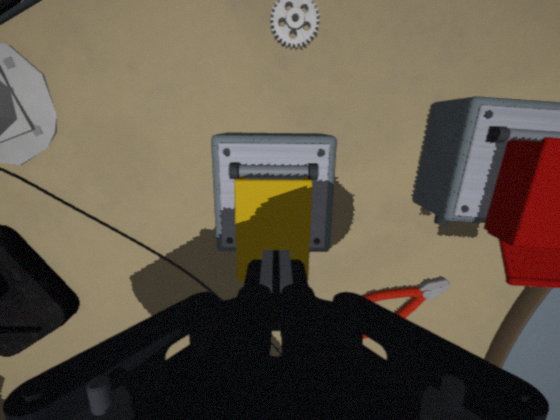

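The guard looks shut (yellow top at (273,220), hinge bar at row 170). I'll lift away, move clear and check the guard's height.

```bash
python3 -m crank '[[[0,0,-60,0,1],[0,0,-110,0,1],[-60,0,-110,0,1],[-120,40,-110,0,1],[-120,-60,-110,0,1],[-120,-120,-110,0,1],[-120,-180,-110,0,1],[-120,-200,-110,0,1],[-120,-200,-110,0,1],[-120,-200,-110,0,1]]]'; python3 - <<'E'
from h import *
c=bot.camera("top");P=pts(c);h=cv2.cvtColor(c["image"],cv2.COLOR_RGB2HSV);o=dict(np.load("top.npz"));P0=pts(o);h0=cv2.cvtColor(o["image"],cv2.COLOR_RGB2HSV)
v,u=np.mgrid[:420,:560]
for n,H,Q in(("before",h0,P0),("after",h,P)):
    m=(H[...,0]>18)&(H[...,0]<35)&(H[...,1]>140)&(np.hypot(u-270,v-203)<45)&(Q[...,2]>.09)
    q=Q[m];print(n,m.sum(),np.median(q,0),q.max(0),cv2.minAreaRect((q[:,:2]*1000).astype(np.float32)))
cv2.imwrite("pics/t2.png",c["image"][...,::-1])
E
```

```text
time_s: 19.1
tcp_pos: [0.5049, 0.183, 0.2397]
ee_rot: [0.986, -0.166, -0.0, 0.0]
wrist_force: [-0.8, 0.1, 0.0]
finger_gap: 0.001
grip_force: 0.0
before 880 [ 0.53838237 -0.03891217  0.11406081] [ 0.59175907 -0.00248015  1.29215632] ((473.155029296875, -40.549522399902344), (237.30641174316406, 75.5455322265625), 0.7191831469535828)
after 880 [ 0.5382686  -0.03889588  0.11409608] [ 0.59228718 -0.00241723  0.12221201] ((536.810546875, -38.845672607421875), (51.55839157104492, 104.05924987792969), 70.22723388671875)
```

View pics/t2.png

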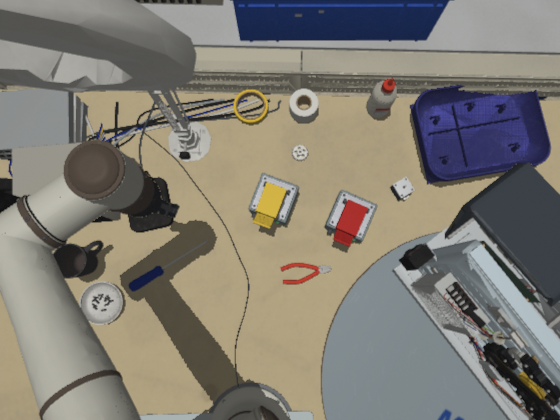

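The yellow guard (270,203) sits exactly as it did when shut at the start. The red guard and the loose things have not moved, and the arm is clear.

```bash
python3 -c "
from workcell import bot
print(bot.job_done())"
```

```text
the job is handed in; nothing more can be done
None
```

The bench supply is switched on: the toggle was seen fully over to the green-dot side before I closed the yellow guard over it, the red switch and loose items look undisturbed, and I handed the job in at about 19 s (no verdict was returned).

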